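Hang the spoked wheel on the twin J-hook and bed the hanger down

TASK

Lift the spoked metal wheel out of its cradle by the top of its rim and hang the rim in both prongs of the twin J-hook. Then, still holding the rim, press the wheel down so that the stiff sliding hanger goes to its bottom stop, keep a steady load of about 16 N (14 to 18) on the hook there for a second (never more than 25 N), and let go so that the wheel hangs free. Move the hanger only through the wheel, and leave the other things on the bench as they are.

Things in the scene. Friction and masses are not known exactly. Their poses are not given: they have to be found in the camera images.
- wheel: aluminium wheel, 0.28 to 0.44 kg, upright in the cradle. Origin: hub centre; own x: the axle (level), own z: up. Rim 170 mm outside, 130 mm inside diameter (20 mm deep radially), 20 mm wide along the axle, flat sides: pinch it across this width at the top. Hub 34 mm across; three spokes 12 mm wide, 8 mm along the axle: one straight up to the top of the rim, the others at 120 degrees. To hook it, the prongs pass through the wheel between the rim and the lower spokes
- wheel_top (a point): highest point of the wheel's rim, middle of its 20 mm width, 85 mm above the hub; starts 184 mm above the bench
- cradle: fixed plywood cradle under the wheel: plate 80 x 130 x 10 mm, two cheeks 46 mm high, 27 mm apart, two cross rods carrying the wheel with its hub 99 mm above the bench. Origin: centre of the plate's underside; own x along the axle. It stands left or right of the bench's middle, the hanger stand on the other side
- hanger_stand: fixed hanger stand: steel foot, grey sleeve, mast, and on the mast a sliding carriage (the hanger) with a twin J-hook that points to the stand's own -x, roughly to the robot. Origin: on the bench straight below the middle of the hook's seat; own z up. The wheel hangs with its axle along the stand's x, hub at x = y = 0 of the stand, 49 mm below the bar axis of the seat
- hook_foot (a point): bench point below the middle of the hook's seat (the stand's origin). Two prongs of 10 mm round bar at y = +-34 mm, each with a level seat x = -13 to +13 mm, in front a tip rising to 22 mm above the seat's bar axis at x = -24 mm, behind a slope up to the arm, axis 25 mm above the seat's, from x = 36 mm back. Nothing else stands before x = 110 mm, so fingers fit between the prongs
- mast_foot (a point): bench point below the mast (26 mm square), 135 mm behind the seat; foot plate 25 to 175 mm behind the seat. Height of the seat's bar axis = 210 mm + mast setting - joint hanger. The mast is clamped in its sleeve at an unreported setting between 0 and 24 mm, so the seat must be felt. Mast top: 265 mm + setting
- hanger (a joint): how far the carriage with the hook has slid down the mast (m): 0 at the top, starts at 0 to 0.012, hard bottom stop at 0.045. No spring, it stays where left. Slides stiffly: about 8 N on the hook moves it, more than the wheel's weight (about 3.5 N). Load on the hook = wheel's weight + downward push through the gripper
- cup_1: milky open plastic measuring cup, 84 mm across and 69 mm tall, standing between the two fixtures; bystander; origin at the centre of its underside
- oil_bottle: small white bottle with red pointed cap, 51 mm across, 152 mm tall, behind the cup; bystander; origin at the centre of its underside
- glue_stick: white glue stick with blue end, 68 mm long, 17 mm thick, lying in front of the cup; bystander; origin at its underside centre
- stop_block_0: white block with a small hole, 46 x 46 mm, 64 mm tall, at the right edge; bystander; origin at the centre of its underside
There are look-alikes about, which are no part of the job. Of the things like the wheel, leave any that is green; of the rest the larger one is meant. Leave any blue look-alike of the cradle alone.

How it is judged:
On the way, in this order (a step that is already met when the one before it is completed fails the run):
1. the wheel is lifted clear of the cradle, held in the fingers (contact force between wheel and cradle below 0.05 N and contact force between wheel and the fingers above 1 N and height (world z) of wheel above 0.14 m), for 0.2 s.
2. the rim bears on the hook, in line with it (hub within 14 mm sideways and along the hook), while the wheel is still held (x of wheel in the frame of hanger_stand between -0.014 and 0.014 m and y of wheel in the frame of hanger_stand between -0.014 and 0.014 m and angle between the x axis of wheel and the x axis of hanger_stand, either way round below 0.2 rad and contact force between wheel and hanger_stand above 1 N and contact force between wheel and the fingers above 1 N), for 0.2 s.
3. the hanger is at its bottom stop (within 3 mm) and the hook is loaded with 12 to 20 N through the held wheel for half a second (x of wheel in the frame of hanger_stand between -0.014 and 0.014 m and y of wheel in the frame of hanger_stand between -0.014 and 0.014 m and angle between the x axis of wheel and the x axis of hanger_stand, either way round below 0.2 rad and contact force between wheel and hanger_stand between 12 and 20 N and value of joint hanger above 0.042 m and contact force between wheel and the fingers above 1 N), for 0.5 s.
At the end, for the whole second after the job is handed in: the wheel hangs at rest in both prongs of the hook, released: hub within 14 mm of the seat's middle sideways and along the hook, axle level and in line with the stand within 0.2 rad, hub 106 to 150 mm above the bench, and the hanger within 3 mm of its bottom stop (x of wheel in the frame of hanger_stand between -0.014 and 0.014 m and y of wheel in the frame of hanger_stand between -0.014 and 0.014 m and angle between the x axis of wheel and the x axis of hanger_stand, either way round below 0.2 rad and z of wheel in the frame of hanger_stand between 0.106 and 0.15 m and angle between wheel's own x axis and vertical between 1.37 and 1.77 rad and value of joint hanger above 0.042 m and contact force between wheel and hanger_stand above 1 N and contact force between wheel and the fingers below 0.05 N and linear speed of wheel below 0.03 m/s and angular speed of wheel below 0.3 rad/s); the robot touches nothing.
It fails at once if more than 25 N between the wheel and the hook or stand (contact force between wheel and hanger_stand above 25 N).
It fails at once if the gripper or arm pushes on the hanger or its stand itself (over 4 N) (contact force between any of the fingers, the arm and hanger_stand above 4 N).
It fails at once if a bystander (cup, oil bottle, glue stick, white block) is moved by more than 25 mm (distance of any of cup_1, oil_bottle, glue_stick, stop_block_0 from where it was at the start of the episode above 0.025 m).
It also fails if it takes over 67 s, if anything falls off the work surface, if the arm or the gripper's body presses on something with over 40 N, if the wrist force passes 120 N, or if a joint passes its speed limit or range.

ROBOT

A 6-joint arm with a two-finger parallel gripper is mounted at the origin on a cart in front of the work surface, level with it; the furniture and walls round the work are solid. World frame = base frame: x ahead of the robot, y to its left, z up, the work surface at z = 0. Lengths are in m, angles in rad, forces in N, time in s.
With the tool pointing down it reaches from about 0.325 to 0.9 m from the base axis. Payload 3.5 kg.
Tool frame: the origin (TCP) lies midway between the tips of the shut fingers; the grasp point (between the pads) lies 19 mm behind it; z points along the fingers, y is the line along which they close (so a half turn about z gives the same grasp; the last joint's range is limited). The gripper opens to 85 mm and grips with 20 to 120 N. Pads are 22 mm wide; open, the fingers measure 114 mm over their backs; the gripper's body (76 mm by 85 mm) begins 54 mm behind the grasp point. The pads swing forward as they close: fully open they stand 13 mm farther back than shut.
Start: joints at [1.195, 0.276, -0.026, 1.268, 0, 1.467], TCP at [0.168, 0.602, 0.231] pointing down, gripper open.
Joint ranges: [-3.12, 3.12], [-0.85, 1.88], [-1.08, 1.24], [-1.95, 2.15], [-1.57, 1.53], [-3.14, 3.14]. Speed limits (rad/s): [2.57, 2.57, 3.14, 3.14, 3.14, 3.14].

INTERFACE

Orientations are given as a unit quaternion [w, x, y, z].
In Python, from station import env gives the robot as it stands.
- The arm moves only by the tool send_rows, never from a script. Its argument "moves" is one flat list of numbers, 6 for each row, row after row: the shift along the tool's x, y, z scaled (see below), then the turn, a rotation vector about the tool's x, y, z scaled (see below). A call has 1 to 5 rows; each row is the pose to reach, as a shift and turn from the pose commanded when the call began, along the tool's axes at that moment, turning the shorter way round; what a row does not reach only later rows make up. The controller multiplies each number of a shift by 0.5 m and each number of a turn by 360 degrees. A row lasts 1/8 s, in which the tool goes at most 62.5 mm and 10.7 degrees, less where a joint would pass 70% of its speed; a pose out of reach is approached as far as the arm can. A call with a number of a shift or a turn outside -1 to 1 is refused whole. A call with a gripper value outside its range is refused whole. "hand" is the finger opening in mm, from 0 to 85.4, set as the call begins (left out, the last holds). The fingers move at their own pace and stop on an object; "grip_force" is the grip in N (left out, the last holds). Time passes only in rows, so rows that repeat a pose let the fingers close. It gives the time, the measured TCP pose, the force, the opening and the grip force at its end, in the units of the state.
- env.sense(): the state, without advancing time (a new reading comes with each control period).
- env.camera(name): name is "scene" or "side" or "wrist"; returns a dict with "color" (420x560x3 uint8, blue, green, red), "fx", "fy", "cx", "cy" (pixels), "T" (4x4, takes a point from camera to world coordinates). Camera axes: x right, y up, looking along -z (the intrinsics and any distortion apply to the point x, -y, -z); pixel columns grow to the right and rows downward; lengths in m; the calibration is good to about 2 mm. A picture is of the moment at which its call begins. There is no depth.
- env.sign_off(): hands the job in; it is judged then, once.
The state is a dict: "time": time; "qpos": joint angles; "joint_velocities": joint speeds; "joint_torque": joint torques, N m; "tcp_pos": TCP position; "ee_rot": TCP orientation; "ft_force": force on the tool from outside, world axes, zero at the start; "ft_torque": the same for the moment, N m; "grip_width": finger opening in m; "gripper_force": force on a finger pad.
Only numpy, scipy, OpenCV 4.12 (cv2) and the standard library are available. Lean on these libraries where they do the work, as an engineer would, in place of code of your own. Each camera call takes 0.05 s, during which the arm holds its last target. There are 200 camera calls.

## Working session

There is one attempt and no reset: what is moved stays moved. The work goes in short steps, Python scripts to look and compute and a tool call to move; the robot and the scene stay as the last step left them, time stands still between calls to the robot, and variables do not carry over. Pictures are saved under pics/ and viewed, at most 10 in all, crops included, and the job is handed in when it is done.

Besides the shell and the picture viewer there is one more tool, called after "Request:" by a JSON object that holds its "op" and its "data", one argument or row to a line. send_rows: Moves the arm, as the interface text tells. Shifts and turns lie within -1 to 1; 1 stands for 0.5 m of shift or 360 degrees of turn. Its arguments: {"type":"object","properties":{"moves":{"type":"array","items":{"type":"number"}},"hand":{"type":"number"},"grip_force":{"type":"number"}},"required":["moves"]}

```bash
mkdir -p pics; ls; cat > h.py <<'E'
from station import env
import cv2, numpy as np
def snap(n,f):
    c=env.camera(n); cv2.imwrite('pics/'+f,c['color']); np.savez('pics/'+f+'.npz',**{k:c[k] for k in c}); return c
E
python3 - <<'E'
from h import *
a=snap('scene','s0.png'); b=snap('side','d0.png')
for c in (a,b): print({k:c[k] for k in c if k!='color'})
cv2.imwrite('pics/both.png',cv2.resize(a['color'],(784,588)));cv2.imwrite('pics/both2.png',cv2.resize(b['color'],(784,588)))
print(env.sense())
E
```

```text
pics
{'fx': 448.7548854625535, 'fy': 448.7548854625535, 'cx': 281.48883751325235, 'cy': 214.19717970925126, 'T': array([[ 0.51597042,  0.39843786, -0.75830192, -0.60299525],
       [-0.85646342,  0.2561297 , -0.44818298, -0.79044133],
       [ 0.01565058,  0.88070701,  0.4734028 ,  0.83612013],
       [ 0.        ,  0.        ,  0.        ,  1.        ]])}
{'fx': 388.2586455925976, 'fy': 388.2586455925976, 'cx': 278.138023005821, 'cy': 210.77054297451073, 'T': array([[ 0.99887587,  0.02134845, -0.042323  ,  0.48657792],
       [-0.04728691,  0.5110654 , -0.85824012, -1.10687721],
       [ 0.00330773,  0.85927667,  0.5115004 ,  0.71369795],
       [ 0.        ,  0.        ,  0.        ,  1.        ]])}
{'time': 0.1, 'qpos': array([ 1.19457373e+00,  2.77041284e-01, -2.77741475e-02,  1.26796719e+00,
       -1.07694671e-05,  1.46741338e+00]), 'joint_velocities': array([-0.00102557, -0.00070956,  0.00552725, -0.0004446 , -0.00134097,
       -0.00048315]), 'joint_torque': array([ 4.42156688e-04, -4.46708035e+01,  2.96128428e+01,  8.45992996e-03,
       -1.12965463e-04, -6.94257068e-06]), 'tcp_pos': array([0.1681577 , 0.60121808, 0.23026689]), 'ee_rot': array([-2.30652706e-04,  1.35997008e-01,  9.90708750e-01, -9.66006731e-04]), 'ft_force': array([ 0.41031948,  0.52601767, -0.03059156]), 'ft_torque': array([ 0.06468757,  0.03761508, -0.01172102]), 'gripper_force': 0.0, 'grip_width': 0.08512166199723437}
```

View pics/both.png

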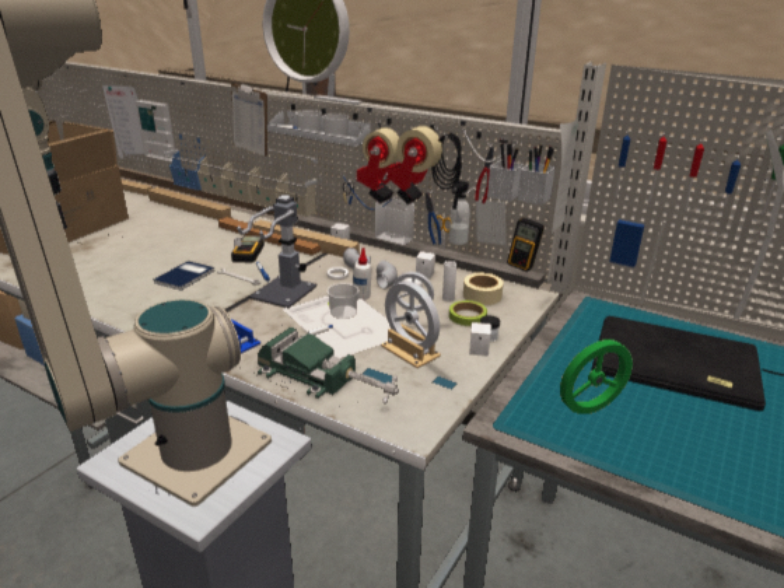

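View pics/both2.png

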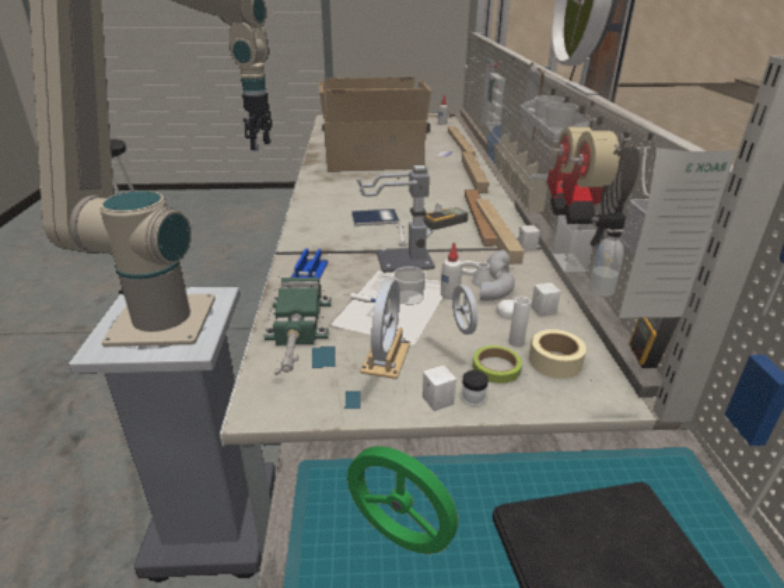

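```bash
python3 - <<'E'
import cv2,numpy as np
s=cv2.imread('pics/s0.png');d=cv2.imread('pics/d0.png')
def c(i,x,y):  # 80x60 px, 5x
    o=cv2.resize(i[y:y+60,x:x+80],(400,300),interpolation=cv2.INTER_CUBIC)
    for k in range(0,80,10): cv2.line(o,(k*5,0),(k*5,5),(0,0,255),1)
    for k in range(0,60,10): cv2.line(o,(0,k*5),(5,k*5),(0,0,255),1)
    return o
cv2.imwrite('pics/q1.png',np.vstack([np.hstack([c(s,255,190),c(s,255,215)]),np.hstack([c(d,240,195),c(d,240,215)])]))
cv2.imwrite('pics/q2.png',np.vstack([np.hstack([c(s,160,135),c(s,160,170)]),np.hstack([c(d,245,112),c(d,245,145)])]))
E
```

```text
(no output)
```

View pics/q1.png

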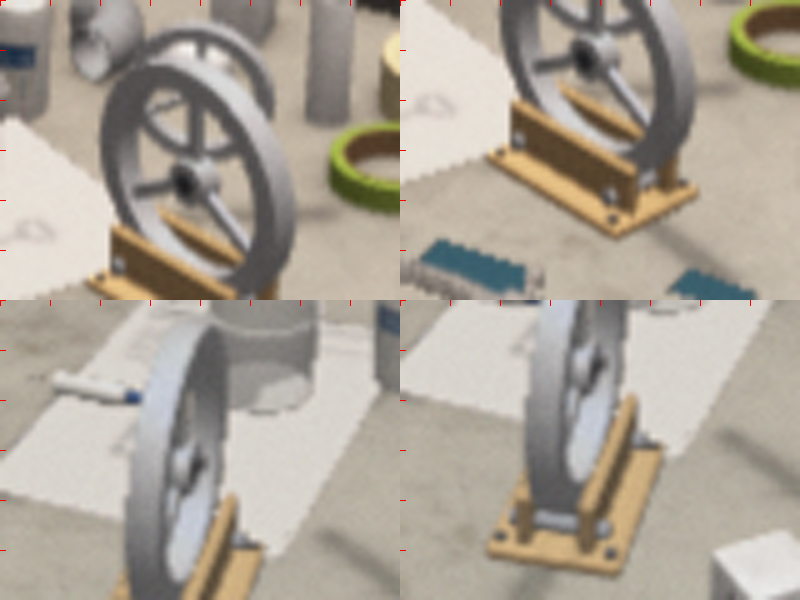

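View pics/q2.png

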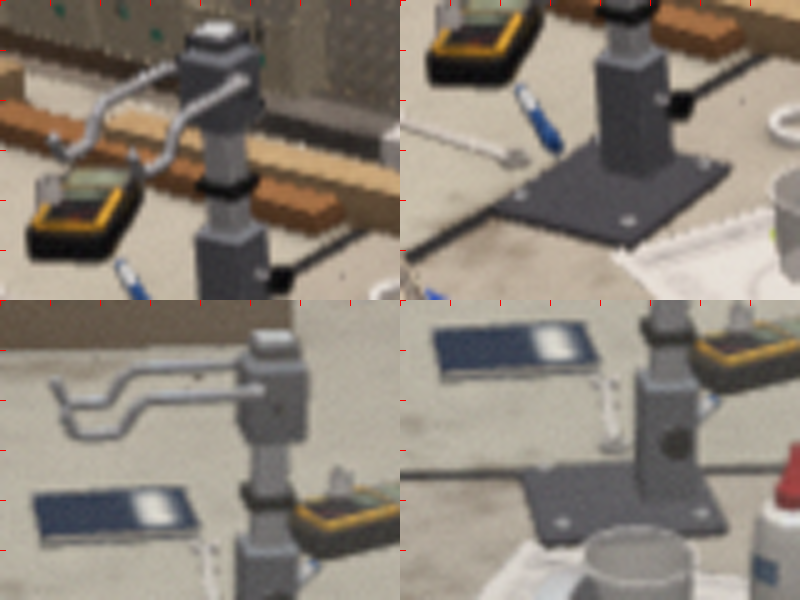

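The thing wanted is the big grey wheel in the plywood cradle: scene (294,226), side (275,233). The look-alikes are the smaller grey wheel behind it, scene (298,207), the green wheel, scene (425,268), and the blue cradle, side (221,189). The crops confirm the choice. The hook stand is at scene (205,165).

```bash
cat > fit.py <<'E'
import numpy as np
from scipy.optimize import least_squares
S=np.load('pics/s0.png.npz');D=np.load('pics/d0.png.npz')
def proj(c,P):
    T=c['T'];p=(np.atleast_2d(P)-T[:3,3])@T[:3,:3]
    return np.c_[c['cx']+c['fx']*p[:,0]/-p[:,2], c['cy']-c['fy']*p[:,1]/-p[:,2]]
def R(a): return np.array([[np.cos(a),-np.sin(a),0],[np.sin(a),np.cos(a),0],[0,0,1]])
t=np.linspace(0,2*np.pi,361)
W=np.vstack([np.c_[0*t+s,.085*np.cos(t),.085*np.sin(t)] for s in(-.01,.01)])
def fw(p):
    P=W@R(p[2]).T+[p[0],p[1],.099]
    a=proj(S,P);b=proj(D,P)
    return np.array([a[:,0].min()-275,a[:,1].min()-202,a[:,0].max()-313.8,b[:,0].min()-265.2,b[:,1].min()-198.7,b[:,0].max()-285.4])
if __name__=='__main__':
    r=min((least_squares(fw,[.5,-.3,a]) for a in(-.6,-.3,0,.3,.6)),key=lambda r:r.cost)
    x=r.x;print('wheel',x,r.fun)
    c=np.array([[sx*.04,sy*.065,0] for sx,sy in((-1,1),(-1,-1),(1,-1),(1,1))])@R(x[2]).T+[x[0],x[1],0]
    print('plate S',proj(S,c).round(1).tolist(),'D',proj(D,c).round(1).tolist())
    print('meas S (272.4,246)(298.4,262.2)(314.4,252.6) D -,(257.6,265.4)(283.4,270)(292.4,244)')
    f=lambda o,l:np.array(l)/5+o
    ms=f((160,135),[(53,143),(137,155),(103,100),(180,112),(222,30)]); md=f((245,112),[(53,82),(65,110),(67,102),(105,103),(128,70),(72,132),(118,134),(140,98),(275,37)])
    fs=f((160,170),[(97,208),(225,245),(330,170)]); fd=f((245,145),[(125,170),(145,245),(325,230)])
    def fh(p):
        X,Y,a,H,j,w,h=p
        g=lambda L:np.array(L)@R(a).T+[X,Y,0]
        y=.034
        tp=lambda s:[-.024,s*y,H+.022]; sf=lambda s:[-.013,s*y,H]; sr=lambda s:[.013,s*y,H]; ar=lambda s:[.036,s*y,H+.025]
        m=[.135,0,H+.055+j]
        F=g([[.025,w,h],[.025,-w,h],[.175,-w,h]])
        return np.r_[(proj(S,g([tp(1),tp(-1),ar(1),ar(-1),m]))-ms).ravel(),(proj(D,g([tp(1),tp(-1),sf(1),sr(1),ar(1),sf(-1),sr(-1),ar(-1),m]))-md).ravel(),(proj(S,F)-fs).ravel(),(proj(D,F)-fd).ravel()]
    r=least_squares(fh,[.5,.2,0,.21,.006,.06,.005],loss='soft_l1')
    print('stand',r.x.round(4));print(r.fun.reshape(-1,2).round(1).tolist())
E
python3 fit.py
```

```text
wheel [ 0.52592321 -0.17187587 -0.28360078] [-0.48791243 -0.90671708  0.9601228  -0.60219938 -0.467658    0.16197563]
plate S [[271.7, 248.2], [298.1, 264.4], [315.1, 255.4], [288.5, 240.2]] D [[268.4, 241.5], [256.9, 266.8], [283.9, 271.0], [293.1, 245.0]]
meas S (272.4,246)(298.4,262.2)(314.4,252.6) D -,(257.6,265.4)(283.4,270)(292.4,244)
stand [0.4986 0.2716 0.0935 0.2173 0.0022 0.0605 0.0079]
[[0.2, -1.0], [-0.8, -0.0], [0.5, 1.4], [0.6, 2.2], [-0.5, 0.4], [0.3, -1.2], [-0.4, -0.7], [0.5, 0.3], [-0.2, -0.2], [1.2, -0.3], [1.4, 0.6], [-0.7, -0.1], [1.2, 0.2], [-0.3, -0.4], [-0.1, 1.3], [0.3, 0.8], [0.3, -0.1], [-1.4, 0.1], [-1.6, -1.2], [0.5, -0.6]]
```

```bash
cat >> h.py <<'E'
from scipy.spatial.transform import Rotation as Ro
def go(p,yaw):
    "print shift and turn (scaled) to TCP p, pointing down, tool y at yaw"
    s=env.sense(); q=s['ee_rot']; A=Ro.from_quat([q[1],q[2],q[3],q[0]])
    c,n=np.cos(yaw),np.sin(yaw)
    B=Ro.from_matrix(np.array([[-n*-1,c,0],[-c,n,0],[0,0,-1]]))
    sh=A.inv().apply(np.array(p)-s['tcp_pos'])/.5; tu=(A.inv()*B).as_rotvec()/(2*np.pi)
    print('t',round(s['time'],2),'tcp',s['tcp_pos'].round(4),'yaw',round(np.arctan2(*A.as_matrix()[1::-1,1]),4),'z',A.as_matrix()[:,2].round(3),'f',s['ft_force'].round(2),'grip',round(s['grip_width'],4),round(s['gripper_force'],1))
    print('shift',sh.round(4),'turn',tu.round(4))
E
python3 -c "
from h import *
go((.347,.215,.35),.507); go((.526,-.172,.33),-.284)"
```

```text
Traceback (most recent call last):
  File "h.py", line 10, in go
    B=Ro.from_matrix(np.array([[-n*-1,c,0],[-c,n,0],[0,0,-1]]))
  File "scipy/spatial/transform/_rotation.pyx", line 1143, in scipy.spatial.transform._rotation.Rotation.from_matrix
ValueError: Non-positive determinant (left-handed or null coordinate frame) in rotation matrix 0: [[ 0.48555682  0.87420511  0.        ]
 [-0.87420511  0.48555682  0.        ]
 [ 0.          0.         -1.        ]].
```

```bash
sed -i 's/\[\[-n\*-1,c,0\],\[-c,n,0\]/[[-n,c,0],[c,n,0]/' h.py
python3 -c "
from h import *
go((.347,.215,.35),.507); go((.526,-.172,.33),-.284)"
```

```text
t 0.1 tcp [0.1682 0.6012 0.2303] yaw 1.298 z [-0.001 -0.002 -1.   ] f [ 0.41  0.53 -0.03] grip 0.0851 0.0
shift [-0.5526 -0.648  -0.2383] turn [-3.000e-04  1.000e-04  1.259e-01]
t 0.1 tcp [0.1682 0.6012 0.2303] yaw 1.298 z [-0.001 -0.002 -1.   ] f [ 0.41  0.53 -0.03] grip 0.0851 0.0
shift [-1.1059 -1.2968 -0.1971] turn [-3.000e-04  2.000e-04  2.518e-01]
```

Request:
{"op": "send_rows", "data": {
  "moves": [-0.553,-0.648,-0.24,0,0,0.125,-0.553,-0.648,-0.24,0,0,0.125,-0.553,-0.648,-0.24,0,0,0.125,-0.553,-0.648,-0.24,0,0,0.125,-0.553,-0.648,-0.24,0,0,0.125],
  "hand": 85
}}

```text
time: 0.72
tcp_pos: [0.295, 0.327, 0.3162]
ee_rot: [0.0, 0.505, 0.863, -0.0]
ft_force: [1.3, -0.1, 0.1]
grip_width: 0.0849
gripper_force: 0.0
```

```bash
python3 -c "
from h import *
go((.526,-.172,.33),-.284)"
```

```text
t 0.72 tcp [0.295  0.327  0.3162] yaw 0.5112 z [ 0. -0. -1.] f [ 1.33 -0.06  0.14] grip 0.0849 0.0
shift [-1.0965 -0.0853 -0.0273] turn [-0.000e+00  1.000e-04  1.266e-01]
```

Request:
{"op": "send_rows", "data": {
  "moves": [-0.95,-0.08,-0.04,0,0,0.126,-0.95,-0.08,-0.04,0,0,0.126,-0.95,-0.08,-0.04,0,0,0.126,-0.95,-0.08,-0.04,0,0,0.126,-0.95,-0.08,-0.04,0,0,0.126]
}}

```text
time: 1.35
tcp_pos: [0.4248, 0.043, 0.329]
ee_rot: [-0.0, 0.799, 0.601, 0.0]
ft_force: [0.6, 0.4, 0.2]
grip_width: 0.085
gripper_force: 0.0
```

```bash
python3 -c "
from h import *
go((.526,-.172,.32),-.284)"
```

```text
t 1.35 tcp [0.4248 0.043  0.329 ] yaw -0.2815 z [ 0.  0. -1.] f [0.59 0.36 0.17] grip 0.085 0.0
shift [-0.3568  0.314   0.018 ] turn [ 0.     -0.0001  0.0004]
```

Request:
{"op": "send_rows", "data": {
  "moves": [-0.357,0.314,0,0,0,0,-0.357,0.314,0,0,0,0,-0.357,0.314,0,0,0,0,-0.357,0.314,0,0,0,0,-0.357,0.314,0,0,0,0]
}}

```text
time: 1.98
tcp_pos: [0.527, -0.1729, 0.3277]
ee_rot: [-0.001, 0.8, 0.6, -0.001]
ft_force: [-0.9, 0.9, 0.2]
grip_width: 0.0854
gripper_force: 0.0
```

```bash
python3 - <<'E'
from h import *
from fit import proj,R
go((.526,-.172,.32),-.284)
c=snap('wrist','w1.png'); print({k:c[k] for k in c if k!='color'})
o=cv2.resize(c['color'],(784,588))
cv2.imwrite('pics/w1b.png',o)
g=np.array([[a,b,.085] for a in(-.01,.01) for b in(0,)])@R(-.284).T+[.5259,-.1719,.099]
print(proj(c,g)*1.4)
E
```

```text
t 1.98 tcp [ 0.527  -0.1729  0.3277] yaw -0.2831 z [-0.002  0.    -1.   ] f [-0.94  0.95  0.17] grip 0.0854 0.0
shift [ 0.0011 -0.0024  0.0153] turn [-0.0002  0.      0.0001]
{'fx': 329.2190391281687, 'fy': 329.2190391281687, 'cx': 281.0875113719228, 'cy': 210.2769785223409, 'T': array([[ 9.60295133e-01,  2.68264889e-01,  7.65976938e-02,
         5.46170154e-01],
       [-2.78985107e-01,  9.24129666e-01,  2.61058750e-01,
        -1.06472333e-01],
       [-7.53304439e-04, -2.72063063e-01,  9.62279129e-01,
         4.71050121e-01],
       [ 0.00000000e+00,  0.00000000e+00,  0.00000000e+00,
         1.00000000e+00]])}
[[376.3346245  275.30413277]
 [407.59777798 275.3480378 ]]
```

View pics/w1b.png

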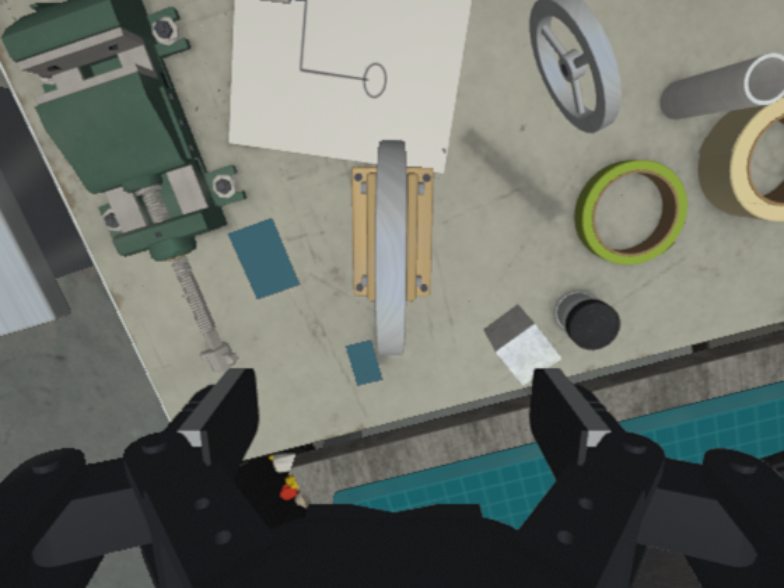

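```bash
python3 - <<'E'
from h import *
from fit import proj,R,W
c=np.load('pics/w1.png.npz')
for x in ([.5259,-.1719,-.2836],[.5269,-.1751,-.2836]):
    p=proj(c,W@R(x[2]).T+[x[0],x[1],.099])*1.4
    print(p.min(0),p.max(0))
g=np.array([[a,b,.01] for a in(-.04,.04) for b in(-.065,.065)])@R(-.284).T+[.5259,-.1719,0]
print((proj(c,g)*1.4).round())
E
```

```text
[376.17923214 141.57720922] [407.79024529 356.12121454]
[379.14462555 145.43555576] [410.67364834 359.38326493]
[[354. 297.]
 [351. 168.]
 [431. 297.]
 [434. 168.]]
```

Request:
{"op": "send_rows", "data": {
  "moves": [0.001,-0.004,0.25,0,0,0,0.001,-0.004,0.345,0,0,0,0.001,-0.004,0.345,0,0,0,0.001,-0.004,0.345,0,0,0,0.001,-0.004,0.345,0,0,0]
}}

```text
time: 2.65
tcp_pos: [0.5255, -0.1686, 0.1587]
ee_rot: [0.001, 0.798, 0.602, 0.001]
ft_force: [0.4, 0.6, 0.5]
grip_width: 0.0851
gripper_force: 0.0
```

Request:
{"op": "send_rows", "data": {
  "moves": [0,0,0,0,0,0,0,0,0,0,0,0,0,0,0,0,0,0,0,0,0,0,0,0,0,0,0,0,0,0],
  "hand": 0,
  "grip_force": 80
}}

```text
time: 3.28
tcp_pos: [0.5252, -0.1692, 0.1575]
ee_rot: [0.001, 0.799, 0.602, 0.0]
ft_force: [-0.1, 0.4, 4.9]
grip_width: 0.0185
gripper_force: 78.6
```

```bash
python3 -c "
from h import *
go((.5255,-.1715,.155),-.284)"
```

```text
t 3.27 tcp [ 0.5252 -0.1692  0.1575] yaw -0.2789 z [ 0.002 -0.001 -1.   ] f [-0.09  0.42  4.88] grip 0.0185 78.6
shift [-0.0043  0.0019  0.0051] turn [0.0003 0.     0.0008]
```

Request:
{"op": "send_rows", "data": {
  "moves": [0,0,-0.04,0,0,0,0,0,-0.1,0,0,0,0,0,-0.2,0,0,0,0,0,-0.3,0,0,0,0,0,-0.3,0,0,0]
}}

```text
time: 3.9
tcp_pos: [0.5266, -0.1699, 0.3106]
ee_rot: [0.003, 0.799, 0.602, 0.002]
ft_force: [-0.5, -0.4, -2.9]
grip_width: 0.0186
gripper_force: 78.8
```

Request:
{"op": "send_rows", "data": {
  "moves": [0,0,0,0,0,0,0,0,0,0,0,0,0,0,0,0,0,0,0,0,0,0,0,0]
}}

```text
time: 4.4
tcp_pos: [0.5241, -0.1687, 0.3056]
ee_rot: [-0.001, 0.799, 0.602, -0.0]
ft_force: [-0.1, 0.3, -3.4]
grip_width: 0.0186
gripper_force: 78.7
```

```bash
python3 - <<'E'
from h import *
c,s=np.cos(.0935),np.sin(.0935)
def P(x,y,h): # hub at stand-frame (x,y), height h -> TCP
    y+=.002
    return (.4986+c*x-s*y,.2716+s*x+c*y,h+.0585)
print(P(-.11,0,.25),P(0,0,.2))
go(P(-.11,0,.25),.0935)
c=snap('side','d1.png');s2=snap('scene','s1.png')
o=np.hstack([cv2.resize(c['color'][110:290,220:340],(400,600),interpolation=2),cv2.resize(s2['color'][90:270,200:320],(400,600),interpolation=2)])
cv2.imwrite('pics/lift.png',o)
E
```

```text
(np.float64(0.3888937459096603), np.float64(0.26332124324153533), 0.3085) (np.float64(0.4984132723477178), np.float64(0.2735912641170556), 0.2585)
t 4.4 tcp [ 0.5241 -0.1687  0.3056] yaw -0.2791 z [-0.002  0.001 -1.   ] f [-0.08  0.31 -3.43] grip 0.0186 78.7
shift [ 0.7561 -0.4979 -0.0046] turn [-0.0003 -0.0001 -0.0593]
```

View pics/lift.png

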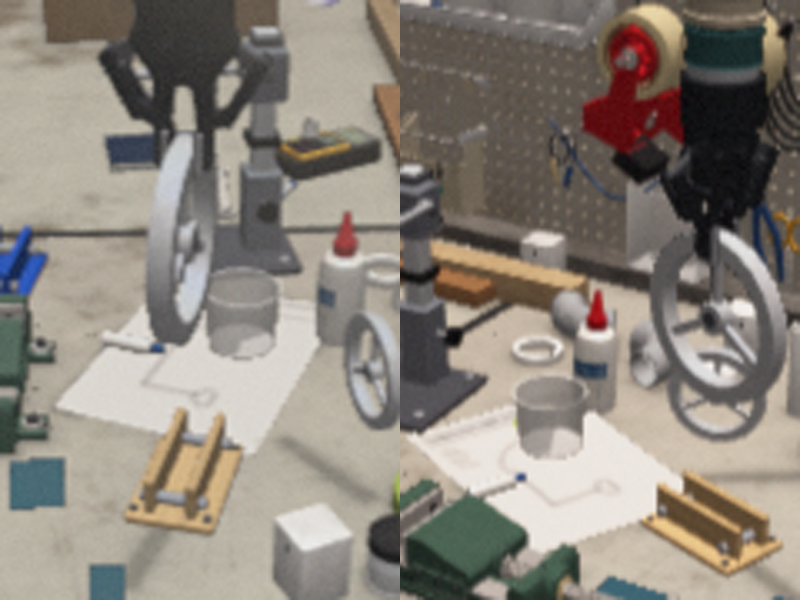

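Request:
{"op": "send_rows", "data": {
  "moves": [0.09,-0.06,-0.005,0,0,-0.01,0.18,-0.12,-0.005,0,0,-0.02,0.28,-0.18,-0.005,0,0,-0.03,0.37,-0.24,-0.005,0,0,-0.04,0.46,-0.3,-0.005,0,0,-0.05]
}}

```text
time: 5.12
tcp_pos: [0.4431, 0.0951, 0.3095]
ee_rot: [0.0, 0.694, 0.72, 0.001]
ft_force: [0.5, -0.4, -3.1]
grip_width: 0.0186
gripper_force: 79.0
```

```bash
python3 -c "
from h import *
go((.3889,.2633,.3085),.0935)"
```

```text
t 5.12 tcp [0.4431 0.0951 0.3095] yaw 0.0369 z [ 0.001  0.    -1.   ] f [ 0.45 -0.4  -3.08] grip 0.0186 79.0
shift [ 0.3401 -0.096   0.0019] turn [ 0.0002 -0.     -0.009 ]
```

Request:
{"op": "send_rows", "data": {
  "moves": [0.09,-0.03,0,0,0,-0.003,0.18,-0.05,0,0,0,-0.006,0.26,-0.08,0,0,0,-0.009,0.32,-0.09,0,0,0,-0.009,0.34,-0.096,0,0,0,-0.009]
}}

```text
time: 5.75
tcp_pos: [0.3893, 0.2631, 0.3093]
ee_rot: [0.0, 0.673, 0.74, 0.0]
ft_force: [-0.1, -0.4, -3.5]
grip_width: 0.0187
gripper_force: 79.0
```

Request:
{"op": "send_rows", "data": {
  "moves": [0,0,0,0,0,0,0,0,0,0,0,0,0,0,0,0,0,0]
}}

```text
time: 6.12
tcp_pos: [0.3901, 0.2609, 0.3092]
ee_rot: [0.0, 0.675, 0.738, -0.0]
ft_force: [0.3, -0.1, -3.5]
grip_width: 0.0189
gripper_force: 79.0
```

```bash
python3 - <<'E'
from h import *
from fit import proj,R
go((.3889,.2633,.3085),.0935)
c=snap('wrist','w2.png')
cv2.imwrite('pics/w2b.png',cv2.resize(c['color'],(784,588)))
y=.034;H=.2173
for n,p in {'tip':(-.024,y,H+.022),'sf':(-.013,y,H),'ar':(.036,y,H+.025),'ab':(.110,y,H+.025)}.items():
    print(n,[(proj(c,R(.0935)@np.array([p[0],s*p[1],p[2]])+[.4986,.2716,0])*1.4).round(1).tolist() for s in(1,-1)])
F=[[.025,.0605,.008],[.025,-.0605,.008],[.175,-.0605,.008],[.175,.0605,.008]]
print((proj(c,np.array(F)@R(.0935).T+[.4986,.2716,0])*1.4).round(1).tolist())
E
```

```text
t 6.12 tcp [0.3901 0.2609 0.3092] yaw 0.09 z [ 0. -0. -1.] f [ 0.32 -0.08 -3.53] grip 0.0189 79.0
shift [ 0.005  -0.0019  0.0014] turn [ 0.      0.     -0.0005]
tip [[[576.2, 240.8]], [[562.1, 374.4]]]
sf [[[581.3, 233.9]], [[568.0, 356.8]]]
ar [[[709.3, 241.5]], [[684.3, 376.7]]]
ab [[[870.3, 241.0]], [[832.4, 376.2]]]
[[536.9, 172.6], [527.1, 297.2], [676.4, 296.7], [697.7, 172.1]]
```

View pics/w2b.png

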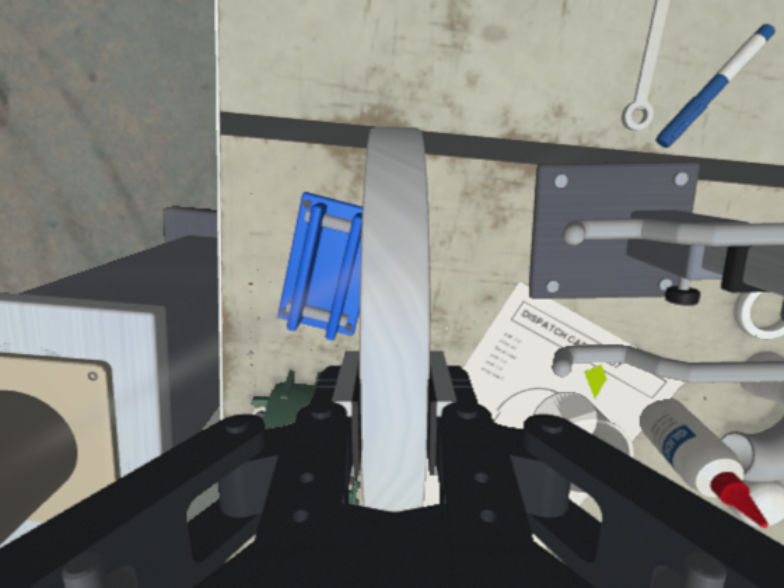

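```bash
python3 - <<'E'
import cv2
i=cv2.imread('pics/w2.png')[110:255,370:560]
o=cv2.resize(i,None,fx=4,fy=4,interpolation=cv2.INTER_CUBIC)
for k in range(0,190,10): cv2.line(o,(k*4,0),(k*4,6),(0,0,255),1)
cv2.imwrite('pics/w2c.png',o)
E
```

```text
(no output)
```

View pics/w2c.png

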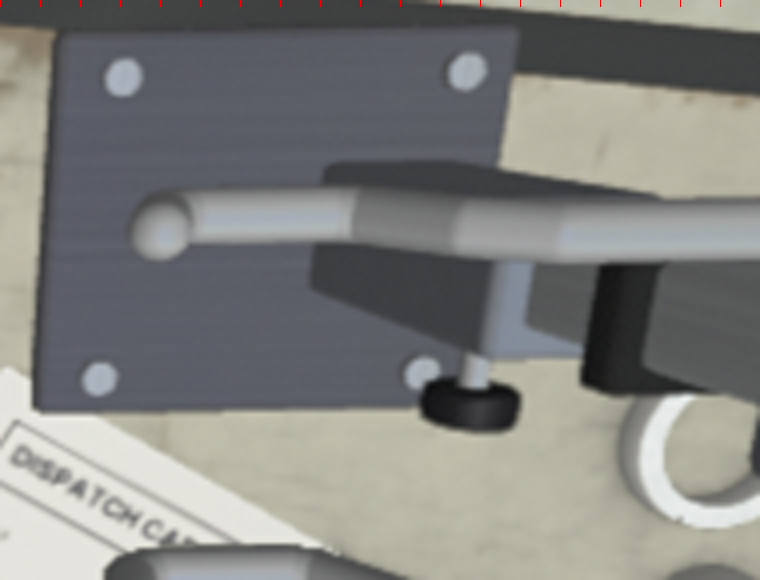

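```bash
python3 - <<'E'
import re
s=open('fit.py').read()
s=s.replace("        return np.r_[","        Wp=g([tp(1),tp(-1),[.06,y,H+.025],[.06,-y,H+.025],[0,y,H]]);q=proj(WR,np.r_[Wp,F[:2],g([[.175,w,h]])])-wm; q[2:5,0]=0; q*=WW\n        return np.r_[q.ravel(),")
s=s.replace("    def fh(p):","    WR=np.load('pics/w2.png.npz'); wm=np.array([(410.5,167.25),(401.4,260),(540,167.5),(515,265),(437.5,163.75),(384.25,118.25),(378.75,212.5),(499.25,117)])\n    def fh(p):")
i=s.index("    r=least_squares(fh");s=s[:i]+"""    for WW in (.15,.5,1.5):
        r=least_squares(fh,[.5,.27,.09,.21,.006,.06,.005],loss='soft_l1')
        print('stand',r.x.round(4));print((r.fun[:16]/WW).reshape(-1,2).round(1).tolist());print(r.fun[16:].reshape(-1,2).round(1).tolist())
"""
open('fit2.py','w').write(s)
E
python3 fit2.py | tail -9
```

```text
stand [0.4992 0.2737 0.0936 0.2164 0.0025 0.0618 0.007 ]
[[2.0, 1.5], [1.0, 4.3], [0.0, 1.5], [0.0, 0.7], [0.0, 0.2], [-0.2, 2.4], [-1.9, -0.9], [-0.3, 3.3]]
[[-0.1, -0.9], [-1.1, 0.1], [0.2, 1.5], [0.3, 2.3], [-0.9, 0.5], [0.4, -1.2], [-0.2, -0.6], [0.7, 0.4], [-0.1, -0.2], [1.3, -0.2], [1.5, 0.6], [-0.5, -0.1], [1.3, 0.2], [-0.2, -0.4], [-0.7, 1.2], [0.2, 0.8], [0.3, -0.1], [-1.3, -0.1], [-1.5, -1.1], [0.6, -0.6]]
stand [0.4989 0.2743 0.0963 0.2157 0.003  0.0636 0.0073]
[[1.3, 0.4], [0.6, 3.1], [0.0, 0.1], [0.0, -0.8], [0.0, -0.8], [-0.2, 0.4], [-1.9, -0.1], [-0.1, 0.9]]
[[-0.3, -0.8], [-1.3, 0.2], [-0.0, 1.6], [0.1, 2.4], [-1.1, 0.5], [0.3, -1.0], [-0.3, -0.5], [0.6, 0.5], [-0.2, -0.0], [1.2, -0.1], [1.5, 0.8], [-0.6, 0.0], [1.2, 0.3], [-0.3, -0.4], [-1.3, 1.0], [0.5, 0.8], [0.4, -0.1], [-1.5, -0.5], [-1.4, -1.1], [0.7, -0.5]]
stand [0.4987 0.2743 0.0974 0.2152 0.0035 0.064  0.008 ]
[[0.6, 0.4], [0.1, 2.8], [0.0, -0.1], [0.0, -1.1], [0.0, -0.9], [-0.3, 0.0], [-1.9, 0.3], [0.1, 0.5]]
[[-0.3, -0.6], [-1.3, 0.4], [-0.0, 1.8], [0.1, 2.6], [-1.2, 0.5], [0.3, -0.9], [-0.3, -0.4], [0.5, 0.6], [-0.2, 0.1], [1.1, 0.0], [1.4, 0.9], [-0.7, 0.2], [1.2, 0.5], [-0.4, -0.4], [-1.5, 0.9], [0.5, 0.7], [0.4, -0.2], [-1.6, -0.6], [-1.5, -1.2], [0.7, -0.7]]
```

```bash
cat >> h.py <<'E'
X0,Y0,A0=.4989,.2743,.0965
def P(x,h,y=.0022):
    c,s=np.cos(A0),np.sin(A0)
    return (X0+c*x-s*y,Y0+s*x+c*y,h+.0585)
E
python3 -c "
from h import *
go(P(-.1,.203),A0);go(P(0,.203),A0)"
```

```text
t 6.17 tcp [0.3901 0.261  0.3092] yaw 0.0901 z [ 0. -0. -1.] f [ 0.17  0.25 -3.01] grip 0.0186 79.0
shift [0.0101 0.0192 0.0953] turn [ 0.     0.    -0.001]
t 6.17 tcp [0.3901 0.261  0.3092] yaw 0.0901 z [ 0. -0. -1.] f [ 0.17  0.25 -3.01] grip 0.0186 79.0
shift [0.0114 0.2192 0.0953] turn [ 0.     0.    -0.001]
```

Request:
{"op": "send_rows", "data": {
  "moves": [0.005,0.01,0.05,0,0,-0.001,0.01,0.02,0.095,0,0,-0.001,0.01,0.02,0.095,0,0,-0.001,0.01,0.02,0.095,0,0,-0.001,0.01,0.02,0.095,0,0,-0.001]
}}

```text
time: 6.8
tcp_pos: [0.3999, 0.2679, 0.263]
ee_rot: [0.0, 0.672, 0.741, 0.001]
ft_force: [-0.2, -0.6, -2.5]
grip_width: 0.0182
gripper_force: 78.9
```

```bash
python3 -c "
from h import *
go(P(0,.203),A0)
env.camera('side')
go(P(0,.203),A0)"
```

```text
t 6.8 tcp [0.3999 0.2679 0.263 ] yaw 0.0977 z [ 0.002  0.001 -1.   ] f [-0.23 -0.63 -2.49] grip 0.0182 78.9
shift [-0.0021  0.1983  0.0034] turn [ 0.0003 -0.0001  0.0002]
t 6.85 tcp [0.3998 0.2679 0.2629] yaw 0.0977 z [ 0.002  0.001 -1.   ] f [-0.16 -0.17 -2.39] grip 0.0188 78.9
shift [-0.0021  0.1984  0.0031] turn [ 0.0003 -0.0001  0.0002]
```

Request:
{"op": "send_rows", "data": {
  "moves": [-0.001,0.03,0.002,0,0,0,-0.001,0.06,0.002,0,0,0,-0.001,0.09,0.002,0,0,0,-0.001,0.12,0.002,0,0,0,-0.001,0.12,0.002,0,0,0]
}}

```text
time: 7.48
tcp_pos: [0.4605, 0.2731, 0.2604]
ee_rot: [0.0, 0.672, 0.741, 0.0]
ft_force: [-0.5, 0.4, -3.0]
grip_width: 0.0189
gripper_force: 79.0
```

```bash
python3 - <<'E'
from h import *
go(P(0,.203),A0)
c=snap('scene','s3.png');d=snap('side','d3.png')
o=np.hstack([cv2.resize(c['color'][110:230,140:220],(400,600),interpolation=2),cv2.resize(d['color'][90:210,230:310],(400,600),interpolation=2)])
cv2.imwrite('pics/ins.png',o)
E
```

```text
t 7.47 tcp [0.4605 0.2731 0.2604] yaw 0.097 z [ 0. -0. -1.] f [-0.5   0.39 -3.02] grip 0.0189 79.0
shift [-0.0007  0.0767 -0.0021] turn [0.     0.     0.0001]
```

View pics/ins.png

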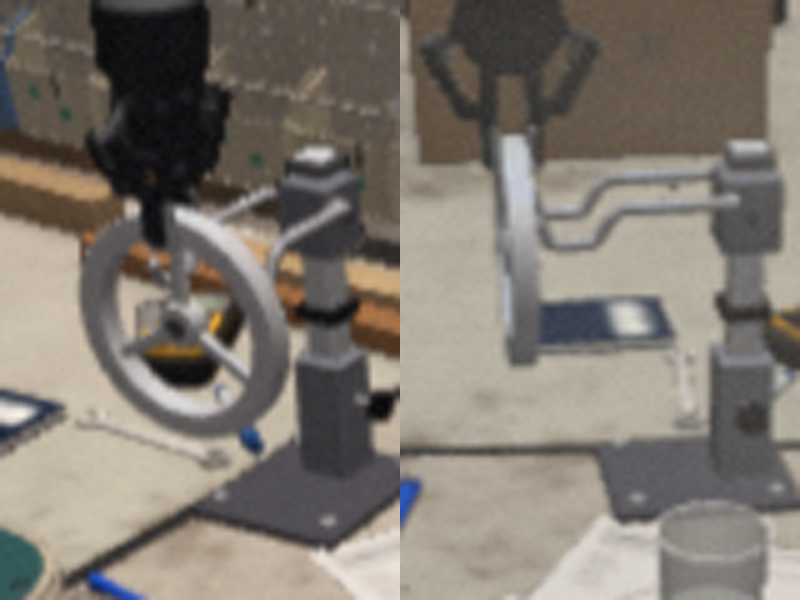

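The wheel is at the prong tips, rim at side-crop (515,250), seats at (575,245), with no contact force. I'll keep going in.

Request:
{"op": "send_rows", "data": {
  "moves": [-0.001,0.02,-0.001,0,0,0,-0.001,0.04,-0.001,0,0,0,-0.001,0.06,-0.001,0,0,0,-0.001,0.077,-0.001,0,0,0,-0.001,0.077,-0.001,0,0,0]
}}

```text
time: 8.2
tcp_pos: [0.4981, 0.2763, 0.261]
ee_rot: [-0.0, 0.672, 0.741, -0.0]
ft_force: [0.1, 0.3, -3.3]
grip_width: 0.0186
gripper_force: 79.0
```

Request:
{"op": "send_rows", "data": {
  "moves": [0,0,0,0,0,0,0,0,0,0,0,0]
}}

```text
time: 8.45
tcp_pos: [0.497, 0.2763, 0.2611]
ee_rot: [-0.0, 0.672, 0.741, -0.0]
ft_force: [-0.3, -0.5, -3.0]
grip_width: 0.0186
gripper_force: 79.0
```

```bash
python3 -c "
from h import *
go(P(0,.175),A0)"
```

```text
t 8.45 tcp [0.497  0.2763 0.2611] yaw 0.0981 z [-0. -0. -1.] f [-0.26 -0.49 -3.05] grip 0.0186 79.0
shift [0.0001 0.0034 0.0552] turn [-0.0001  0.      0.0003]
```

Request:
{"op": "send_rows", "data": {
  "moves": [0,0.002,0.015,0,0,0,0,0.003,0.03,0,0,0,0,0.003,0.045,0,0,0,0,0.003,0.055,0,0,0,0,0.003,0.055,0,0,0]
}}

```text
time: 9.07
tcp_pos: [0.4984, 0.2763, 0.2329]
ee_rot: [-0.0, 0.672, 0.741, -0.001]
ft_force: [-0.7, 0.0, -2.9]
grip_width: 0.0187
gripper_force: 79.0
```

Request:
{"op": "send_rows", "data": {
  "moves": [0,0,0.002,0,0,0,0,0,0.004,0,0,0,0,0,0.006,0,0,0,0,0,0.008,0,0,0]
}}

```text
time: 9.57
tcp_pos: [0.4989, 0.2765, 0.2297]
ee_rot: [0.0, 0.672, 0.741, 0.0]
ft_force: [0.1, 0.2, -3.6]
grip_width: 0.0185
gripper_force: 79.0
```

Request:
{"op": "send_rows", "data": {
  "moves": [0,0,0.002,0,0,0,0,0,0.004,0,0,0,0,0,0.006,0,0,0]
}}

```text
time: 9.95
tcp_pos: [0.499, 0.2764, 0.2274]
ee_rot: [0.0, 0.672, 0.741, 0.0]
ft_force: [-1.5, -1.5, 2.4]
grip_width: 0.0187
gripper_force: 79.8
```

Request:
{"op": "send_rows", "data": {
  "moves": [0,0,0,0,0,0,0,0,0,0,0,0,0,0,0,0,0,0]
}}

```text
time: 10.32
tcp_pos: [0.499, 0.2764, 0.2273]
ee_rot: [0.0, 0.672, 0.741, 0.0]
ft_force: [-1.7, -0.6, 2.8]
grip_width: 0.0184
gripper_force: 79.9
```

Request:
{"op": "send_rows", "data": {
  "moves": [0,0,0.001,0,0,0,0,0,0.002,0,0,0,0,0,0.003,0,0,0]
}}

```text
time: 10.7
tcp_pos: [0.499, 0.2764, 0.2254]
ee_rot: [0.0, 0.672, 0.741, 0.0]
ft_force: [-1.6, -0.8, 4.8]
grip_width: 0.0188
gripper_force: 80.1
```

Request:
{"op": "send_rows", "data": {
  "moves": [0,0,0.002,0,0,0,0,0,0.004,0,0,0,0,0,0.006,0,0,0]
}}

```text
time: 11.08
tcp_pos: [0.499, 0.2764, 0.2221]
ee_rot: [0.0, 0.672, 0.741, 0.0]
ft_force: [-1.5, -1.6, 4.6]
grip_width: 0.0186
gripper_force: 80.1
```

Request:
{"op": "send_rows", "data": {
  "moves": [0,0,0.005,0,0,0,0,0,0.01,0,0,0,0,0,0.015,0,0,0,0,0,0.02,0,0,0]
}}

```text
time: 11.58
tcp_pos: [0.499, 0.2764, 0.2121]
ee_rot: [0.0, 0.672, 0.741, 0.0]
ft_force: [-1.5, -1.5, 4.7]
grip_width: 0.0184
gripper_force: 80.2
```

Request:
{"op": "send_rows", "data": {
  "moves": [0,0,0.005,0,0,0,0,0,0.01,0,0,0,0,0,0.015,0,0,0,0,0,0.02,0,0,0]
}}

```text
time: 12.08
tcp_pos: [0.499, 0.2764, 0.2021]
ee_rot: [0.0, 0.672, 0.741, 0.0]
ft_force: [-0.7, -1.9, 4.8]
grip_width: 0.0187
gripper_force: 80.2
```

Request:
{"op": "send_rows", "data": {
  "moves": [0,0,0.002,0,0,0,0,0,0.004,0,0,0,0,0,0.006,0,0,0]
}}

```text
time: 12.45
tcp_pos: [0.499, 0.2764, 0.1992]
ee_rot: [0.0, 0.672, 0.741, 0.0]
ft_force: [-1.5, -1.3, 4.1]
grip_width: 0.0186
gripper_force: 80.1
```

Request:
{"op": "send_rows", "data": {
  "moves": [0,0,0.002,0,0,0,0,0,0.004,0,0,0,0,0,0.004,0,0,0]
}}

```text
time: 12.82
tcp_pos: [0.499, 0.2765, 0.197]
ee_rot: [0.0, 0.672, 0.741, 0.0]
ft_force: [0.5, -1.8, 3.3]
grip_width: 0.0191
gripper_force: 80.0
```

Request:
{"op": "send_rows", "data": {
  "moves": [0,0,0.001,0,0,0,0,0,0.002,0,0,0]
}}

```text
time: 13.08
tcp_pos: [0.499, 0.2764, 0.1962]
ee_rot: [0.0, 0.672, 0.741, 0.0]
ft_force: [-0.2, -1.5, 4.7]
grip_width: 0.0183
gripper_force: 80.1
```

Request:
{"op": "send_rows", "data": {
  "moves": [0,0,0.001,0,0,0,0,0,0.002,0,0,0]
}}

```text
time: 13.32
tcp_pos: [0.499, 0.2764, 0.1952]
ee_rot: [0.0, 0.672, 0.741, 0.0]
ft_force: [-0.1, -1.5, 4.5]
grip_width: 0.0188
gripper_force: 80.1
```

Request:
{"op": "send_rows", "data": {
  "moves": [0,0,0.0005,0,0,0,0,0,0.001,0,0,0]
}}

```text
time: 13.58
tcp_pos: [0.499, 0.2765, 0.1947]
ee_rot: [0.0, 0.672, 0.741, 0.0]
ft_force: [-0.3, -2.0, 4.0]
grip_width: 0.0187
gripper_force: 80.1
```

Request:
{"op": "send_rows", "data": {
  "moves": [0,0,0.001,0,0,0,0,0,0.002,0,0,0]
}}

```text
time: 13.82
tcp_pos: [0.4989, 0.2764, 0.1936]
ee_rot: [0.0, 0.672, 0.741, 0.0]
ft_force: [-0.1, -2.7, 4.8]
grip_width: 0.0186
gripper_force: 80.1
```

Request:
{"op": "send_rows", "data": {
  "moves": [0,0,0.0005,0,0,0,0,0,0.001,0,0,0]
}}

```text
time: 14.08
tcp_pos: [0.4989, 0.2764, 0.1931]
ee_rot: [0.0, 0.672, 0.741, 0.0]
ft_force: [0.7, -2.3, 4.0]
grip_width: 0.0185
gripper_force: 80.1
```

Request:
{"op": "send_rows", "data": {
  "moves": [0,0,0.001,0,0,0,0,0,0.002,0,0,0]
}}

```text
time: 14.32
tcp_pos: [0.499, 0.2765, 0.1922]
ee_rot: [0.0, 0.672, 0.741, 0.0]
ft_force: [0.5, -0.6, 5.1]
grip_width: 0.0184
gripper_force: 80.1
```

Request:
{"op": "send_rows", "data": {
  "moves": [0,0,0.0005,0,0,0,0,0,0.001,0,0,0]
}}

```text
time: 14.58
tcp_pos: [0.4989, 0.2764, 0.1917]
ee_rot: [0.0, 0.672, 0.741, 0.0]
ft_force: [0.4, -1.8, 4.3]
grip_width: 0.0188
gripper_force: 80.1
```

Request:
{"op": "send_rows", "data": {
  "moves": [0,0,0.001,0,0,0,0,0,0.002,0,0,0]
}}

```text
time: 14.82
tcp_pos: [0.4989, 0.2764, 0.1906]
ee_rot: [0.0, 0.672, 0.741, 0.0]
ft_force: [-0.1, -2.0, 4.4]
grip_width: 0.0186
gripper_force: 80.1
```

Request:
{"op": "send_rows", "data": {
  "moves": [0,0,0.0005,0,0,0,0,0,0.001,0,0,0]
}}

```text
time: 15.08
tcp_pos: [0.4989, 0.2764, 0.1902]
ee_rot: [0.0, 0.672, 0.741, 0.0]
ft_force: [0.9, -2.2, 5.8]
grip_width: 0.0191
gripper_force: 80.1
```

Request:
{"op": "send_rows", "data": {
  "moves": [0,0,0.0005,0,0,0,0,0,0.001,0,0,0,0,0,0.001,0,0,0]
}}

```text
time: 15.45
tcp_pos: [0.4989, 0.2765, 0.1896]
ee_rot: [0.0, 0.672, 0.741, 0.0]
ft_force: [0.9, -0.7, 5.0]
grip_width: 0.0186
gripper_force: 80.1
```

Request:
{"op": "send_rows", "data": {
  "moves": [0,0,0.001,0,0,0,0,0,0.002,0,0,0]
}}

```text
time: 15.7
tcp_pos: [0.4989, 0.2765, 0.1887]
ee_rot: [0.0, 0.672, 0.741, 0.0]
ft_force: [0.9, -1.3, 4.1]
grip_width: 0.0189
gripper_force: 80.1
```

Request:
{"op": "send_rows", "data": {
  "moves": [0,0,0.0005,0,0,0,0,0,0.001,0,0,0]
}}

```text
time: 15.95
tcp_pos: [0.4989, 0.2765, 0.1881]
ee_rot: [-0.0, 0.672, 0.741, 0.0]
ft_force: [0.6, -1.7, 5.6]
grip_width: 0.0187
gripper_force: 80.1
```

Request:
{"op": "send_rows", "data": {
  "moves": [0,0,0.001,0,0,0,0,0,0.002,0,0,0]
}}

```text
time: 16.2
tcp_pos: [0.4989, 0.2765, 0.1872]
ee_rot: [0.0, 0.672, 0.741, 0.0]
ft_force: [1.3, -1.7, 4.7]
grip_width: 0.0188
gripper_force: 80.1
```

Request:
{"op": "send_rows", "data": {
  "moves": [0,0,0.0005,0,0,0,0,0,0.001,0,0,0]
}}

```text
time: 16.45
tcp_pos: [0.4989, 0.2765, 0.1867]
ee_rot: [0.0, 0.672, 0.741, 0.0]
ft_force: [0.9, -2.0, 4.3]
grip_width: 0.0189
gripper_force: 80.1
```

Request:
{"op": "send_rows", "data": {
  "moves": [0,0,0.001,0,0,0,0,0,0.002,0,0,0]
}}

```text
time: 16.7
tcp_pos: [0.4989, 0.2764, 0.1856]
ee_rot: [0.0, 0.672, 0.741, 0.0]
ft_force: [0.6, 0.1, 3.8]
grip_width: 0.0189
gripper_force: 80.1
```

Request:
{"op": "send_rows", "data": {
  "moves": [0,0,0.0005,0,0,0,0,0,0.001,0,0,0]
}}

```text
time: 16.95
tcp_pos: [0.4989, 0.2765, 0.1851]
ee_rot: [0.0, 0.672, 0.741, 0.0]
ft_force: [-0.4, -2.3, 5.5]
grip_width: 0.0186
gripper_force: 80.1
```

Request:
{"op": "send_rows", "data": {
  "moves": [0,0,0.0005,0,0,0,0,0,0.001,0,0,0,0,0,0.001,0,0,0]
}}

```text
time: 17.32
tcp_pos: [0.4989, 0.2765, 0.1848]
ee_rot: [0.0, 0.672, 0.741, 0.0]
ft_force: [0.7, -1.9, 5.2]
grip_width: 0.0187
gripper_force: 80.2
```

Request:
{"op": "send_rows", "data": {
  "moves": [0,0,0.0005,0,0,0,0,0,0.001,0,0,0]
}}

```text
time: 17.58
tcp_pos: [0.4989, 0.2765, 0.1846]
ee_rot: [0.0, 0.672, 0.741, 0.0]
ft_force: [-0.7, -0.6, 8.2]
grip_width: 0.0183
gripper_force: 80.5
```

Request:
{"op": "send_rows", "data": {
  "moves": [0,0,0.0005,0,0,0,0,0,0.001,0,0,0,0,0,0.001,0,0,0]
}}

```text
time: 17.95
tcp_pos: [0.4989, 0.2765, 0.1846]
ee_rot: [0.0, 0.672, 0.741, 0.0]
ft_force: [-0.1, -1.6, 8.4]
grip_width: 0.0184
gripper_force: 80.6
```

Request:
{"op": "send_rows", "data": {
  "moves": [0,0,0.0005,0,0,0,0,0,0.001,0,0,0,0,0,0.001,0,0,0]
}}

```text
time: 18.32
tcp_pos: [0.499, 0.2766, 0.1845]
ee_rot: [0.0, 0.672, 0.741, 0.0]
ft_force: [-1.4, -1.9, 10.6]
grip_width: 0.0187
gripper_force: 80.8
```

Request:
{"op": "send_rows", "data": {
  "moves": [0,0,0.0006,0,0,0,0,0,0.0012,0,0,0,0,0,0.0012,0,0,0]
}}

```text
time: 18.7
tcp_pos: [0.499, 0.2766, 0.1844]
ee_rot: [0.0, 0.672, 0.741, 0.0]
ft_force: [-2.7, -2.2, 12.1]
grip_width: 0.0187
gripper_force: 81.2
```

Request:
{"op": "send_rows", "data": {
  "moves": [0,0,0,0,0,0,0,0,0,0,0,0]
}}

```text
time: 18.95
tcp_pos: [0.499, 0.2766, 0.1844]
ee_rot: [0.0, 0.672, 0.741, 0.0]
ft_force: [-1.9, -2.1, 13.2]
grip_width: 0.0185
gripper_force: 81.2
```

Request:
{"op": "send_rows", "data": {
  "moves": [0,0,0,0,0,0,0,0,0,0,0,0,0,0,0,0,0,0,0,0,0,0,0,0,0,0,0,0,0,0]
}}

```text
time: 19.58
tcp_pos: [0.499, 0.2766, 0.1844]
ee_rot: [0.0, 0.672, 0.741, 0.0]
ft_force: [-2.2, -2.3, 12.6]
grip_width: 0.0186
gripper_force: 81.2
```

Request:
{"op": "send_rows", "data": {
  "moves": [0,0,0,0,0,0,0,0,0,0,0,0,0,0,0,0,0,0,0,0,0,0,0,0,0,0,0,0,0,0]
}}

```text
time: 20.2
tcp_pos: [0.499, 0.2765, 0.1844]
ee_rot: [0.0, 0.672, 0.741, 0.0]
ft_force: [-0.4, -2.6, 12.8]
grip_width: 0.0189
gripper_force: 81.2
```

Request:
{"op": "send_rows", "data": {
  "moves": [0,0,-0.002,0,0,0,0,0,-0.004,0,0,0,0,0,-0.006,0,0,0,0,0,-0.006,0,0,0]
}}

```text
time: 20.7
tcp_pos: [0.4989, 0.2764, 0.1851]
ee_rot: [-0.0, 0.672, 0.741, -0.0]
ft_force: [1.0, -2.1, 1.2]
grip_width: 0.0186
gripper_force: 79.7
```

Request:
{"op": "send_rows", "data": {
  "moves": [0,0,-0.001,0,0,0,0,0,-0.001,0,0,0],
  "grip_force": 20
}}

```text
time: 20.95
tcp_pos: [0.4984, 0.2764, 0.1854]
ee_rot: [-0.0, 0.672, 0.741, -0.0]
ft_force: [2.7, -1.4, 0.1]
grip_width: 0.0185
gripper_force: 79.5
```

Request:
{"op": "send_rows", "data": {
  "moves": [0,0,0,0,0,0,0,0,0,0,0,0,0,0,0,0,0,0],
  "hand": 50
}}

```text
time: 21.32
tcp_pos: [0.4985, 0.2766, 0.1859]
ee_rot: [-0.0, 0.672, 0.741, -0.0]
ft_force: [0.6, 0.1, 0.0]
grip_width: 0.0497
gripper_force: 0.0
```

```bash
python3 - <<'E'
from h import *
go(P(0,.1265),A0)
d=snap('side','d4.png');c=snap('scene','s4.png')
o=np.hstack([cv2.resize(c['color'][110:230,140:220],(400,600),interpolation=2),cv2.resize(d['color'][90:210,230:310],(400,600),interpolation=2)])
cv2.imwrite('pics/rel.png',o)
E
```

```text
t 21.32 tcp [0.4985 0.2766 0.1859] yaw 0.0981 z [-0.001  0.    -1.   ] f [0.64 0.13 0.04] grip 0.0497 0.0
shift [-0.0003  0.0004  0.0018] turn [-0.0001 -0.0001  0.0003]
```

View pics/rel.png

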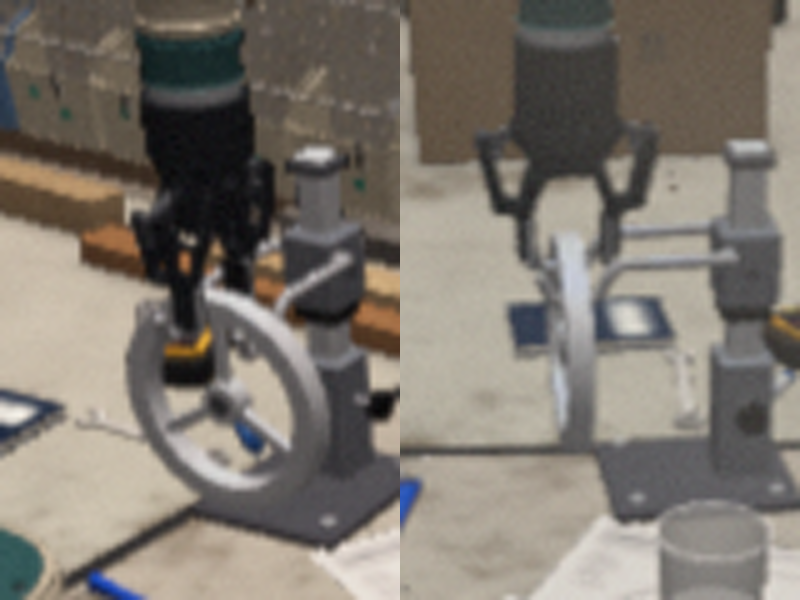

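The carriage is down on its collar, scene-crop (325,300), and the wheel hangs on both prongs with the fingers open. Next I'll retreat straight up.

Request:
{"op": "send_rows", "data": {
  "moves": [0,0,-0.03,0,0,0,0,0,-0.07,0,0,0,0,0,-0.13,0,0,0,0,0,-0.2,0,0,0,0,0,-0.27,0,0,0]
}}

```text
time: 22.05
tcp_pos: [0.4989, 0.2765, 0.3234]
ee_rot: [0.0, 0.672, 0.741, 0.001]
ft_force: [0.5, 0.4, 0.4]
grip_width: 0.0501
gripper_force: 0.0
```

Request:
{"op": "send_rows", "data": {
  "moves": [0,0,0,0,0,0,0,0,0,0,0,0,0,0,0,0,0,0,0,0,0,0,0,0,0,0,0,0,0,0]
}}

```text
time: 22.68
tcp_pos: [0.4986, 0.2763, 0.3203]
ee_rot: [-0.0, 0.672, 0.741, -0.001]
ft_force: [0.7, 0.6, -0.4]
grip_width: 0.0501
gripper_force: 0.0
```

Request:
{"op": "send_rows", "data": {
  "moves": [0,0,0,0,0,0,0,0,0,0,0,0,0,0,0,0,0,0,0,0,0,0,0,0,0,0,0,0,0,0]
}}

```text
time: 23.3
tcp_pos: [0.4989, 0.2764, 0.3211]
ee_rot: [0.0, 0.672, 0.741, 0.0]
ft_force: [0.1, -0.7, -0.5]
grip_width: 0.0502
gripper_force: 0.0
```

```bash
python3 - <<'E'
from h import *
from fit import proj,R,W
go(P(0,.1265),A0)
a=np.load('pics/d0.png.npz')['color'];d=snap('side','d5.png');e=snap('side','d6.png')['color']
df=cv2.absdiff(a,d['color']).max(2)>30
df[:,:]=df; m=df.astype(np.uint8); m[:132]=0; m[185:]=0; m[:,:240]=0; m[:,300:]=0
_,l,st,ce=cv2.connectedComponentsWithStats(m); print(st[st[:,4]>15])
p=proj(d,W@R(A0).T+[X0,Y0,.1268]);print(p.min(0),p.max(0))
print('motion',(cv2.absdiff(d['color'],e)[125:190,240:300]>40).sum())
E
```

```text
t 23.3 tcp [0.4989 0.2764 0.3211] yaw 0.0979 z [ 0.  0. -1.] f [ 0.14 -0.73 -0.49] grip 0.0502 0.0
shift [ 1.000e-04 -4.000e-04  2.722e-01] turn [0.     0.     0.0002]
[[     0      0    560    420 234612]
 [   255    132     45     47    565]
 [   297    142      3      9     23]]
[258.88249498 135.32176848] [269.12726384 180.43375744]
motion 0
```

```bash
python3 -c "
from station import env
print(env.sign_off())"
```

```text
the job is handed in; nothing more can be done
None
```

I hung the wheel on both prongs and pressed the hanger to its bottom stop. I held about 16 N there for just over a second, let go, and handed the job in at about 23 s of the 67 s; the judge's result was not shown.

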